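# Unlock the labelling jig and push its clamp bar home

## Task

Push the black post round until the slot of the steel locking disc lines up with the brass bar, then push the bar by its red tab through the slot, fully home, so that it shuts the amber jar into the blue cradle. Only push, with the outside of the fingers: do not take the post, the tab or anything else between the fingers, and lift nothing. Keep the hand off the jar, and leave the label roll, the tin and the marker where they are.

Things in the scene. Friction and masses are not known exactly. Their poses are not given: they have to be found in the camera images.
- jig: Jar-labelling jig fixed to the bench. Origin: bench surface, on the disc's vertical axis. x: the way the bar is pushed, towards the jar; y: left of that; z up. Aluminium base 10 mm high, x -85 to 135 mm, y -50 to 50; behind it a rail 36 mm wide, x -202 to -84 mm, 31 mm high. Blue guide bridge over the bar at x -78 to -54 mm, y -20 to 20, 46 mm high.
- slot (a point): Centre of the steel locking disc, on its axis at the height of its top (z 36 mm). Disc 90 mm across, with one slot 20 mm wide right across it through the axis (yellow floor at z 20 mm, mouths flared to 30 mm). This point's x axis runs along the slot and turns with the disc; its y axis points to the post.
- cradle (a point): Where the middle of the jar's underside stands when fully seated in the blue V cradle: jig x 87 mm, y 0, z 10 mm. The cradle walls are 46 mm high, at jig x 95 to 135 mm.
- disc (a joint): Disc angle, rad, growing counter-clockwise from above, -0.15 to 3.29. At 0 the slot is in line with the bar, post on the jig's +y side; at 3.1416 in line again, post on the -y side; at 1.57 crosswise, post towards jig -x. Either lined-up position serves. Turns stiffly (2 N at the post), stays where left. Within 0.1 rad of true the bar's nose enters and straightens it; else the bar is blocked.
- post (a point): Upright round black post on the disc, 18 mm in diameter (a 22 mm collar at its foot), from z 36 to 80 mm, 33 mm from the disc's axis, at right angles to the slot. This point is on the post's axis at z 58 mm.
- bar (a joint): Travel of the brass bar along the jig's +x, m, from 0 (fully back) to 0.122 (fully home against its stop, the nose 1 mm short of a seated jar). Slides with 1.5 N of friction, no spring. The bar is 14 mm wide, z 22 to 34 mm, with a round black rubber nose of 7 mm radius.
- tab (a point): Red upright push tab on the rear end of the bar, 10 mm thick along the jig's x, 40 mm wide along y, z 34 to 80 mm. This point is at its middle, z 58 mm, at jig x = -0.212 m + bar travel. Push on its rear face (5 mm behind this point) towards the jig's +x.
- nose (a point): Foremost point of the bar's rubber nose, at jig x = -0.070 m + bar travel, z 28 mm. The disc's rim is at x = -0.045; home, the nose is at x = +0.052 m, through the disc.
- jar: Loose amber glass jar with black lid, 68 mm in diameter, 78 mm high, about 0.25 kg, standing on the jig's base plate a few mm short of the cradle. Origin: centre of its underside. The bar's nose pushes it the last few mm into the cradle.
- label_roll: Bystander: roll of white stickers lying flat, 66 mm in diameter, 30 mm high, loose. Origin: centre of its underside.
- wick_tin: Bystander: round grey tin, 68 mm in diameter, 36 mm high, loose. Origin: centre of its underside.
- marker: Bystander: black and white felt marker lying on the bench, 134 mm along its y axis, 14 mm thick, loose. Origin: centre of its underside.
Not all that is in view belongs to the job. What is shaped like the jar but pink or turquoise is not meant.

How it is judged:
By the outcome, as a careful person would: the job done as asked, in the order asked, and still so for the second after the job is handed in, with the robot touching nothing.
It also fails if it takes over 46 s, if anything falls off the work surface, if the arm or the gripper's body presses on something with over 40 N, if the wrist force passes 120 N, or if a joint passes its speed limit or range.

## Robot

A 6-joint arm with a two-finger parallel gripper is mounted at the origin on the work surface; the furniture and walls round the work are solid. World frame = base frame: x ahead of the robot, y to its left, z up, the work surface at z = 0. Lengths are in mm, angles in degrees, forces in N, time in s.
With the tool pointing down it reaches from about 350 to 850 mm from the base axis. Payload 8.1 kg.
Tool frame: the origin (TCP) lies midway between the tips of the shut fingers; the grasp point (between the pads) lies 19 mm behind it; z points along the fingers, y is the line along which they close (so a half turn about z gives the same grasp; the last joint's range is limited). The gripper opens to 85 mm and grips with 20 to 120 N. Pads are 22 mm wide; open, the fingers measure 114 mm over their backs; the gripper's body (76 mm by 85 mm) begins 54 mm behind the grasp point. The pads swing forward as they close: fully open they stand 13 mm farther back than shut.
Start: joints at [71.597, 7.471, 85.268, -0, 87.261, -4.893], TCP at [140.15, 583.407, 231.292] pointing down, gripper open.
Joint ranges: [-169.43, 169.43], [-51.17, 129.36], [1.28, 143.12], [-76.62, 256.62], [0, 156.53], [-152.29, 152.29]. Speed limits (degrees/s): [136.94, 136.94, 159.86, 180, 180, 180].

## Interface

Orientations are given as [roll, pitch, yaw] about the fixed x, y, z axes, in that order (R = Rz(yaw) Ry(pitch) Rx(roll)).
In Python, from bench import sense, snapshot, camera_params, hand_in, masks_of, pinpoint gives the robot as it stands.
- The arm moves only by the tool step_arm, never from a script. Its argument "targets" is a list of rows, each an object with "angular": the turn, a rotation vector about the tool's x, y, z scaled (see below), a list of three; "dp": the shift along the tool's x, y, z scaled (see below), a list of three; "fingers": the closure, from 0 (fully open) to 1 (shut). A call has exactly 8 rows; each row is the pose to reach, as a shift and turn from the pose commanded when the call began, along the tool's axes at that moment, turning the shorter way round; what a row does not reach only later rows make up. The controller multiplies each number of a shift by 0.2 m and each number of a turn by 180 degrees. A row lasts 1/8 s, in which the tool goes at most 62.5 mm and 10.7 degrees, less where a joint would pass 70% of its speed; a pose out of reach is approached as far as the arm can. A call with a number of a shift or a turn outside -1 to 1 is refused whole. A call with a gripper value outside its range is refused whole. The fingers move at their own pace and stop on an object; "newtons" is the grip in N (left out, the last holds). Time passes only in rows, so rows that repeat a pose let the fingers close, or fill a call up. It gives the time, the measured TCP pose, the force, the opening and the grip force at its end, in the units of the state.
- sense(): the state, without advancing time (a new reading comes with each control period).
- snapshot(name): name is "side" or "top"; returns the picture (400x640x3 uint8, blue, green, red); there is no depth.
- camera_params(name): a dict with "vfov" (degrees; the focal length in pixels is half the picture's height over the tangent of half this angle, whatever the lens; pixels are square), "cx", "cy" (the principal point, pixels), "R" (3x3) and "t" (3): a world point X has camera coordinates R X + t. Camera axes: x right, y down, z forward; pixel columns grow to the right and rows downward; lengths in mm; the calibration is good to about 2 mm. A picture is of the moment at which its call begins. camera_params takes no time and is no camera call.
- hand_in(): hands the job in; it is judged then, once.
Trained networks look in the newest picture that a camera, given by its name, has taken for a name from the list of things; names that differ only in an ending like _2 or _b are one class to them, and where a whole thing is asked for, a point or a joint stands for the part that bears it (a point fixed in the world has none). Each returns a list of dicts, best first, with "conf" (0 to 1); they miss things now and then, are a little off and sometimes report something else, mostly with a low value. They report only what shows in the picture. A call takes as long as a camera call. They do not tell look-alikes from the thing itself.
- masks_of(camera, label): "pixels" (400x640 bool, what is visible of it) and "at" ([column, row] in pixels, amid what is visible of it).
- pinpoint(camera, label): "at" ([column, row] in pixels: a listed point, or the origin of a listed thing).
The state is a dict: "time": time; "joint_pos": joint angles; "qd": joint speeds; "joint_efforts": joint torques, N m; "tool_pos": TCP position; "tcp_rot": TCP orientation; "ft_force": force on the tool from outside, world axes, zero at the start; "wrist_torque": the same for the moment, N m; "finger_gap": finger opening in mm; "grip_force": force on a finger pad.
Only numpy, scipy, OpenCV 4.12 (cv2) and the standard library are available. Lean on these libraries where they do the work, as an engineer would, in place of code of your own. Each camera call takes 0.05 s, during which the arm holds its last target. There are 200 camera calls.

## Working session

There is one attempt and no reset: what is moved stays moved. The work goes in short steps, Python scripts to look and compute and a tool call to move; the robot and the scene stay as the last step left them, time stands still between calls to the robot, and variables do not carry over. Pictures are saved under pics/ and viewed, at most 10 in all, crops included, and the job is handed in when it is done.

Besides the shell and the picture viewer there is one more tool, called after ">>>" by a JSON object that holds its "method" and its "body". step_arm: Moves the arm, as the interface text tells. Its arguments: {"type":"object","properties":{"targets":{"type":"array","items":{"type":"object","properties":{"angular":{"type":"array","items":{"type":"number","minimum":-1,"maximum":1}},"dp":{"type":"array","items":{"type":"number","minimum":-1,"maximum":1}},"fingers":{"type":"number"}}}},"newtons":{"type":"number"}},"required":["targets"]}

```bash
mkdir -p pics; ls
cat > h.py <<'E'
import numpy as np, cv2
from bench import sense, snapshot, camera_params, hand_in, masks_of, pinpoint
def K(n):
    p=camera_params(n); f=200/np.tan(np.radians(p['vfov'])/2)
    return f,p['cx'],p['cy'],np.array(p['R']),np.array(p['t'])
def ray(n,px):
    f,cx,cy,R,t=K(n); d=R.T@np.array([(px[0]-cx)/f,(px[1]-cy)/f,1]); return -R.T@t,d
def atz(n,px,z):
    c,d=ray(n,px); return c+d*(z-c[2])/d[2]
def proj(n,X):
    f,cx,cy,R,t=K(n); c=R@np.array(X,float)+t; return np.array([cx+f*c[0]/c[2],cy+f*c[1]/c[2]])
E
python3 - <<'E'
from h import *
for n in('side','top'):
    im=snapshot(n); cv2.imwrite(f'pics/{n}0.png',im)
    c,d=ray(n,(320,200)); print(n,camera_params(n)['vfov'],c.round(),d.round(2))
    for l,z in(('jig',0),('slot',36),('cradle',10),('post',58),('tab',58),('nose',28),('jar',10),('label_roll',0),('wick_tin',0),('marker',0)):
        print(l,[(np.round(r['at']).tolist(),round(r['conf'],2),atz(n,r['at'],z).round().tolist()[:2]) for r in pinpoint(n,l)[:3]])
print(sense())
E
```

```text
pics
side 49.143537792742045 [ 340. -604.  624.] [ 0.19  0.78 -0.6 ]
jig [([326.0, 225.0], 0.87, [535.0, 118.0]), ([284.0, 228.0], 0.64, [440.0, 123.0])]
slot [([325.0, 210.0], 0.62, [531.0, 126.0])]
cradle [([318.0, 199.0], 0.95, [533.0, 202.0]), ([338.0, 231.0], 0.75, [552.0, 82.0]), ([369.0, 274.0], 0.37, [578.0, -53.0])]
post [([340.0, 210.0], 0.93, [556.0, 94.0])]
tab [([367.0, 271.0], 0.61, [557.0, -88.0]), ([329.0, 225.0], 0.38, [522.0, 49.0])]
nose [([339.0, 232.0], 0.72, [547.0, 59.0])]
jar [([249.0, 197.0], 0.96, [376.0, 240.0]), ([258.0, 175.0], 0.89, [408.0, 331.0]), ([308.0, 154.0], 0.87, [552.0, 406.0])]
label_roll [([309.0, 173.0], 0.73, [538.0, 330.0])]
wick_tin [([283.0, 225.0], 0.7, [440.0, 136.0]), ([309.0, 176.0], 0.33, [534.0, 317.0])]
marker [([312.0, 281.0], 0.88, [469.0, -40.0])]
top 42.485233429687916 [ 328.  161. 1454.] [ 0.13 -0.01 -0.99]
jig [([327.0, 192.0], 0.68, [549.0, 125.0])]
slot [([324.0, 196.0], 0.9, [531.0, 133.0])]
cradle [([296.0, 196.0], 0.69, [536.0, 214.0])]
post [([328.0, 181.0], 0.72, [569.0, 122.0])]
tab [([406.0, 185.0], 0.82, [555.0, -9
[... 314 characters left out ...]
0, -26.0])]
{'time': 1.1, 'joint_pos': array([ 7.15974768e+01,  7.47105283e+00,  8.52695458e+01, -1.18472307e-03,
        8.72593910e+01, -4.89289622e+00]), 'qd': array([-0.13196906, -0.02484906, -0.0253423 ,  0.07186179,  0.00749833,
        0.09664776]), 'joint_efforts': array([-1.44624981e-03, -5.69354832e+01, -5.00850821e+01, -6.18140530e-04,
        2.00482813e-03, -3.69451968e-06]), 'tool_pos': array([140.14983008, 583.40412559, 231.27665162]), 'tcp_rot': array([-1.79999909e+02,  1.17994577e-03,  1.66490430e+02]), 'ft_force': array([-0.0458928 , -0.21690695,  0.27381236]), 'wrist_torque': array([-0.04540449, -0.0462965 , -0.00252171]), 'grip_force': 0.0, 'finger_gap': 85.5716359821995}
```

View crops.

Run:
```python
import cv2
a=cv2.imread('pics/top0.png')[110:290,190:430]; b=cv2.imread('pics/side0.png')[110:310,200:440]
cv2.imwrite('pics/c_top.png',cv2.resize(a,None,fx=3.3,fy=3.3,interpolation=cv2.INTER_CUBIC))
cv2.imwrite('pics/c_side.png',cv2.resize(b,None,fx=3,fy=3,interpolation=cv2.INTER_CUBIC))
```

```text
(no output)
```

View pics/c_top.png

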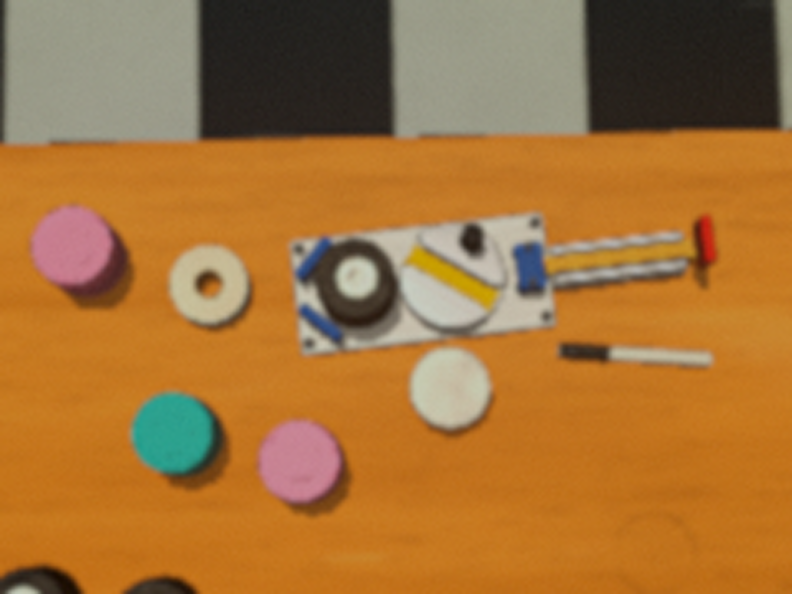

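View pics/c_side.png

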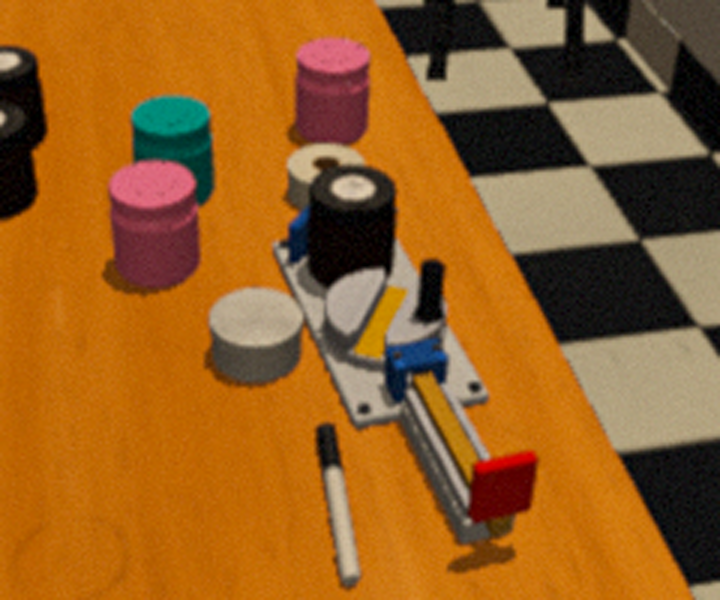

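View pics/top0.png

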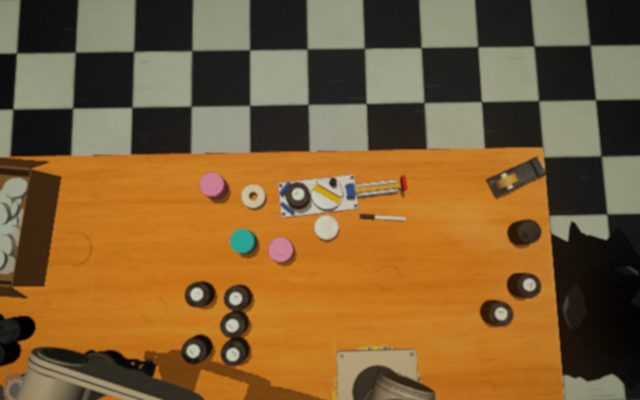

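The top view shows the only jig: disc at about (324,196), black post (332,182), red tab (404,184), amber jar with black lid and white spot (297,195). The jar-shaped pink ones at (212,185) and (281,250) and the turquoise one at (243,241) are look-alikes. The other black-lidded jars and the device at far right (515,178) are off the jig, so they aren't meant. Next I'll fit the jig pose to the detected points.

```bash
cat >> h.py <<'E'
from scipy.optimize import least_squares
def jp(p,q):
    c,s=np.cos(p[2]),np.sin(p[2]); return np.array([p[0]+c*q[0]-s*q[1],p[1]+s*q[0]+c*q[1],q[2]])
def pts(p,th,tr):
    return dict(jig=jp(p,(0,0,0)),slot=jp(p,(0,0,36)),cradle=jp(p,(87,0,10)),post=jp(p,(-33*np.sin(th),33*np.cos(th),58)),tab=jp(p,(-212+tr,0,58)),nose=jp(p,(-70+tr,0,28)))
def fit(obs,x0):
    def r(v):
        P=pts(v[:3],v[3],v[4]); return np.concatenate([proj(n,P[l])-np.array(a) for n,l,a in obs]+[[(v[4]-x0[4])/5]])
    s=least_squares(r,x0,loss='soft_l1',x_scale=[10,10,.1,.1,5]); return s.x,r(s.x)[:-1].reshape(-1,2)
E
python3 - <<'E'
from h import *
obs=[('side','jig',(326,225)),('side','slot',(325,210)),('side','cradle',(318,199)),('side','post',(340,210)),('side','tab',(367,271)),('side','nose',(339,232)),
('top','jig',(327,192)),('top','slot',(324,196)),('top','cradle',(296,196)),('top','post',(328,181)),('top','tab',(406,185)),('top','nose',(349,186)),
# by eye from crops
('top','post',(190+471/3.3,110+240/3.3)),('side','post',(200+430/3,110+290/3)),('side','tab',(200+504/3,110+487/3)),('top','tab',(190+706/3.3,110+240/3.3))]
x,r=fit(obs,[535,128,1.68,2.6,0]); print(x.round(3),np.degrees(x[2:4]).round(1))
for o,e in zip(obs,r): print(o[:2],e.round(1))
# slot angle from yellow pixels, top
im=snapshot('top'); h=cv2.cvtColor(im,cv2.COLOR_BGR2HSV)
m=cv2.inRange(h,(20,120,120),(35,255,255)); ys,xs=np.nonzero(m[180:212,305:345]); 
P=np.array([atz('top',(a+305,b+180),20)[:2] for a,b in zip(xs,ys)]); 
print(len(P),P.mean(0)); w,v=np.linalg.eigh(np.cov(P.T)); d=v[:,-1]; print('slot dir deg',np.degrees(np.arctan2(d[1],d[0])),np.sqrt(w))
E
```

```text
[539.145 125.761   1.661   2.445  -2.189] [ 95.2 140.1]
('side', 'jig') [ 1.6 -2.7]
('side', 'slot') [ 3.2 -0.4]
('side', 'cradle') [-1.9 -2.4]
('side', 'post') [ 3.  -4.6]
('side', 'tab') [0. 0.]
('side', 'nose') [0.2 1.3]
('top', 'jig') [-0.3  3.1]
('top', 'slot') [ 3.  -2.8]
('top', 'cradle') [0.2 1.9]
('top', 'post') [5.7 1.1]
('top', 'tab') [-1.8 -1.6]
('top', 'nose') [3.4 4.8]
('top', 'post') [ 1.  -0.6]
('side', 'post') [-0.3 -1.2]
('side', 'tab') [-1.  -1.3]
('top', 'tab') [0.3 0.7]
180 [540.976585   125.73439395]
slot dir deg 58.72909457350986 [ 5.08936439 23.96903442]
```

```bash
cat >> h.py <<'E'
from scipy.spatial.transform import Rotation as Ro
def mv(p,q,yaw=None):
    """dp (in 0.2 m) and angular (in 180 deg) from present pose to jig point q, tool down with tool x at world yaw deg"""
    s=sense(); R0=Ro.from_euler('xyz',s['tcp_rot'],degrees=True); R1=Ro.from_euler('xyz',[180,0,np.degrees(p[2]) if yaw is None else yaw],degrees=True)
    W=jp(p,q); return W.round(1),(R0.inv().apply(W-s['tool_pos'])/200).round(3),((R0.inv()*R1).as_rotvec()/np.pi).round(4)
E
python3 - <<'E'
from h import *
C=[((543,213),(-85,-50,10)),((290,240),(135,-50,10)),((553,323),(-85,50,10)),((304,355),(135,50,10))]
r=lambda p:np.concatenate([proj('top',jp(p,q))-np.array([190+a/3.3,110+b/3.3]) for (a,b),q in C])
s=least_squares(r,[540,126,1.66]); print(s.x,np.degrees(s.x[2]),s.fun.round(1))
p=s.x; print(mv(p,(-55,-36,130)))
E
```

```text
[539.06983879 125.41712349   1.66490793] 95.39219789769204 [-0.2 -0.6 -0.3 -0.   1.2  0.6 -0.8 -0.1]
(array([580.1,  74. , 130. ]), array([-2.734, -1.962,  0.507]), array([-0.   ,  0.   ,  0.395]))
```

>>> {"method": "step_arm", "body": {"newtons": 30, "targets": [{"dp":[-0.15,-0.1,0],"angular":[0,0,0],"fingers":1},{"dp":[-0.35,-0.25,0],"angular":[0,0,0],"fingers":1},{"dp":[-0.55,-0.4,0],"angular":[0,0,0],"fingers":1},{"dp":[-0.75,-0.55,0],"angular":[0,0,0],"fingers":1},{"dp":[-0.9,-0.65,0],"angular":[0,0,0],"fingers":1},{"dp":[-1,-0.75,0],"angular":[0,0,0],"fingers":1},{"dp":[-1,-0.9,0],"angular":[0,0,0],"fingers":1},{"dp":[-1,-1,0],"angular":[0,0,0],"fingers":1}]}}

```text
time: 2.15
tool_pos: [288.0, 341.1, 231.3]
tcp_rot: [-180.0, 0.0, 166.4]
ft_force: [-0.8, 0.2, 0.3]
finger_gap: -0.0
grip_force: 0.0
```

>>> {"method": "step_arm", "body": {"targets": [{"dp":[-0.2,-0.1,0],"angular":[0,0,0.05],"fingers":1},{"dp":[-0.4,-0.25,0],"angular":[0,0,0.1],"fingers":1},{"dp":[-0.6,-0.4,0],"angular":[0,0,0.15],"fingers":1},{"dp":[-0.8,-0.55,0],"angular":[0,0,0.2],"fingers":1},{"dp":[-0.95,-0.7,0],"angular":[0,0,0.25],"fingers":1},{"dp":[-1,-0.8,0],"angular":[0,0,0.3],"fingers":1},{"dp":[-1,-0.85,0],"angular":[0,0,0.35],"fingers":1},{"dp":[-1,-0.9,0],"angular":[0,0,0.395],"fingers":1}]}}

```text
time: 3.15
tool_pos: [440.4, 119.8, 231.4]
tcp_rot: [180.0, -0.0, 95.1]
ft_force: [-0.3, 0.0, -0.3]
finger_gap: -0.3
grip_force: 0.0
```

Run:
```python
from h import *
p=[539.5,125.6,np.radians(95.4)]; s=sense(); print(s['time'],s['tool_pos'],s['tcp_rot'],s['finger_gap'],s['joint_pos'].round())
print(mv(p,(-55,-36,110)))
```

```text
3.15 [440.38492336 119.815836   231.36173805] [ 1.79992434e+02 -1.93278208e-04  9.50644907e+01] -0.3304829790009027 [  9. -15. 107.  -0.  88.   4.]
(array([580.5,  74.2, 110. ]), array([-0.289,  0.678,  0.607]), array([ 0.    , -0.    , -0.0019]))
```

>>> {"method": "step_arm", "body": {"targets": [{"dp":[-0.07,0.17,0.05],"angular":[0,0,0],"fingers":1},{"dp":[-0.14,0.34,0.15],"angular":[0,0,0],"fingers":1},{"dp":[-0.22,0.51,0.25],"angular":[0,0,0],"fingers":1},{"dp":[-0.29,0.68,0.4],"angular":[0,0,0],"fingers":1},{"dp":[-0.29,0.68,0.5],"angular":[0,0,0],"fingers":1},{"dp":[-0.29,0.68,0.6],"angular":[0,0,0],"fingers":1},{"dp":[-0.29,0.68,0.6],"angular":[0,0,0],"fingers":1},{"dp":[-0.29,0.68,0.6],"angular":[0,0,0],"fingers":1}]}}

```text
time: 4.15
tool_pos: [581.4, 75.9, 112.6]
tcp_rot: [179.9, 0.0, 95.4]
ft_force: [0.4, 0.3, 0.2]
finger_gap: 0.1
grip_force: 0.0
```

Run:
```python
from h import *
p=[539.5,125.6,np.radians(95.4)]; s=sense(); print(s['tool_pos'],s['tcp_rot'])
im=snapshot('side'); print([(r['at'],r['conf']) for r in pinpoint('side','post')])
tp=proj('side',s['tool_pos']); print('tcp px',tp)
P=pts(p,np.radians(142),0); print({k:proj('side',v).round(1) for k,v in P.items()})
c=im[130:300,260:430]; cv2.imwrite('pics/s1.png',cv2.resize(c,None,fx=3.5,fy=3.5,interpolation=cv2.INTER_CUBIC))
print(mv(p,(-55,-36,52)))
```

```text
[581.37379893  75.91122484 112.62666129] [1.79900366e+02 2.62184865e-03 9.54226965e+01]
[([338.2, 210.6], 0.91)]
tcp px [355.91902566 192.23299597]
{'jig': array([327.7, 222.4]), 'slot': array([328.4, 209.7]), 'cradle': array([316.1, 196.6]), 'post': array([343.4, 205.1]), 'tab': array([367.2, 270.1]), 'nose': array([339.1, 232.7])}
(array([580.5,  74.2,  52. ]), array([-0.007, -0.008,  0.305]), array([0.0009, 0.    , 0.0001]))
```

View pics/s1.png

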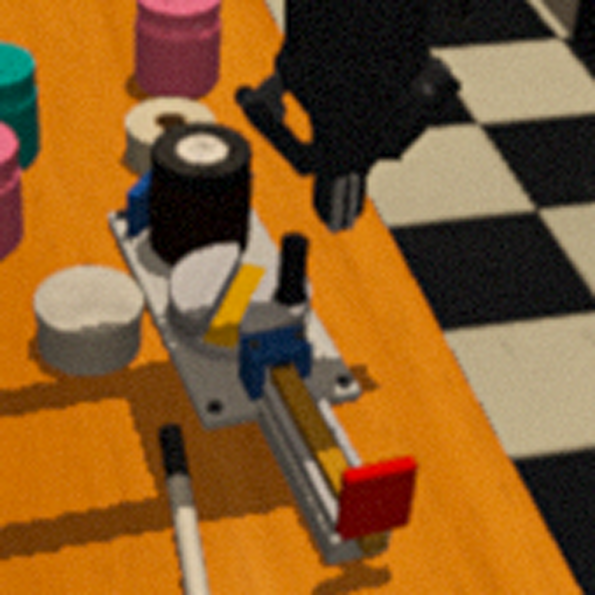

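Fingertips are at about (358,191), matching the calibration to roughly 2 px. The post is at (343,207), right where the fit puts it. I'll go down behind the post and push it towards jig +x.

>>> {"method": "step_arm", "body": {"targets": [{"dp":[-0.005,-0.005,0.07],"angular":[0,0,0],"fingers":1},{"dp":[-0.005,-0.005,0.15],"angular":[0,0,0],"fingers":1},{"dp":[-0.005,-0.005,0.23],"angular":[0,0,0],"fingers":1},{"dp":[-0.005,-0.005,0.3],"angular":[0,0,0],"fingers":1},{"dp":[-0.005,-0.005,0.3],"angular":[0,0,0],"fingers":1},{"dp":[0.02,-0.005,0.3],"angular":[0,0,0],"fingers":1},{"dp":[0.04,-0.005,0.3],"angular":[0,0,0],"fingers":1},{"dp":[0.05,-0.005,0.3],"angular":[0,0,0],"fingers":1}]}}

```text
time: 5.25
tool_pos: [579.7, 85.9, 52.0]
tcp_rot: [179.9, -0.0, 95.4]
ft_force: [-0.6, -0.0, -0.1]
finger_gap: 0.3
grip_force: 0.0
```

>>> {"method": "step_arm", "body": {"targets": [{"dp":[0.015,0,0],"angular":[0,0,0],"fingers":1},{"dp":[0.03,0,0],"angular":[0,0,0],"fingers":1},{"dp":[0.045,0,0],"angular":[0,0,0],"fingers":1},{"dp":[0.06,0,0],"angular":[0,0,0],"fingers":1},{"dp":[0.075,0,0],"angular":[0,0,0],"fingers":1},{"dp":[0.09,0,0],"angular":[0,0,0],"fingers":1},{"dp":[0.1,0,0],"angular":[0,0,0],"fingers":1},{"dp":[0.1,0,0],"angular":[0,0,0],"fingers":1}]}}

```text
time: 6.25
tool_pos: [584.2, 102.7, 53.2]
tcp_rot: [179.2, 0.2, 95.3]
ft_force: [31.0, -11.1, -16.0]
finger_gap: -0.1
grip_force: 14.2
```

```bash
cat >> h.py <<'E'
def yel(n,p):
    im=snapshot(n); h=cv2.cvtColor(im,cv2.COLOR_BGR2HSV); m=cv2.inRange(h,(20,110,70),(35,255,255))
    ys,xs=np.nonzero(m); P=[]
    c,s=np.cos(p[2]),np.sin(p[2])
    for a,b in zip(xs,ys):
        w=atz(n,(a,b),20)[:2]-p[:2]; q=np.array([c*w[0]+s*w[1],-s*w[0]+c*w[1]])
        if np.hypot(*q)<47: P.append(q)
    P=np.array(P); w,v=np.linalg.eigh(np.cov(P.T)); d=v[:,-1]
    return im,len(P),P.mean(0).round(1),np.degrees(np.arctan2(d[1],d[0]))%180,np.sqrt(w).round(1)
E
python3 - <<'E'
from h import *
p=[539.5,125.6,np.radians(95.4)]; s=sense(); print(s['time'],s['tool_pos'],s['ft_force'])
w=s['tool_pos'][:2]-p[:2]; c,sn=np.cos(p[2]),np.sin(p[2]); print('tcp jig',c*w[0]+sn*w[1],-sn*w[0]+c*w[1])
for n in('side','top'):
    r=yel(n,p); print(n,r[1:])
    if n=='side': a=r[0][150:280,280:410]
    else: b=r[0][140:250,270:420]
cv2.imwrite('pics/s2.png',np.hstack([cv2.resize(a,(400,400),interpolation=2),cv2.resize(b,(400,293),interpolation=2)[:,:] if 0 else cv2.copyMakeBorder(cv2.resize(b,(400,293),interpolation=2),0,107,0,0,cv2.BORDER_CONSTANT)]))
E
```

```text
6.25 [584.22964499 102.69586366  53.23768267] [ 30.99488109 -11.12184408 -15.96291321]
tcp jig -27.011918419956125 -42.37566360074313
side (150, array([0.9, 0.9]), np.float64(162.11516357202336), array([ 5.2, 22.8]))
top (94, array([-3.5,  0. ]), np.float64(164.22345281452473), array([ 4.3, 25.4]))
```

View pics/s2.png

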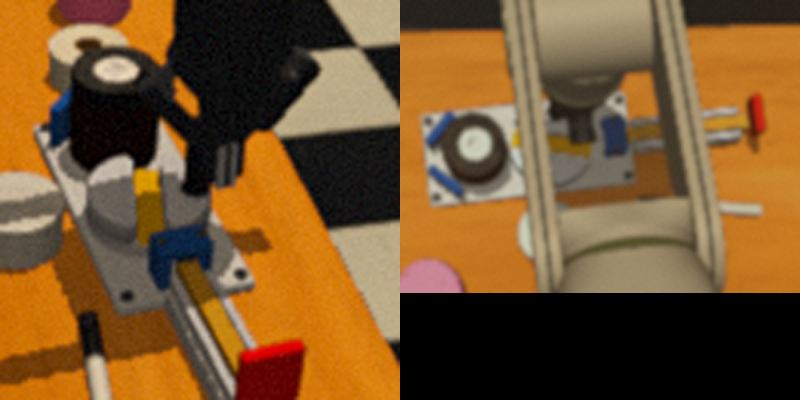

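The side view shows the finger beside the post's outer flank at crop (230,170), with the post at (197,170). The slot is at about 163°, so the fingertip corner is sliding off outward, pushing mostly radially. I'll back off, centre on the post in y and push again.

>>> {"method": "step_arm", "body": {"targets": [{"dp":[-0.03,0,0],"angular":[0,0,0],"fingers":1},{"dp":[-0.06,0,0],"angular":[0,0,0],"fingers":1},{"dp":[-0.06,-0.025,0],"angular":[0,0,0],"fingers":1},{"dp":[-0.06,-0.025,0],"angular":[0,0,0],"fingers":1},{"dp":[-0.04,-0.025,0],"angular":[0,0,0],"fingers":1},{"dp":[-0.03,-0.025,0],"angular":[0,0,0],"fingers":1},{"dp":[-0.02,-0.025,0],"angular":[0,0,0],"fingers":1},{"dp":[-0.02,-0.025,0],"angular":[0,0,0],"fingers":1}]}}

```text
time: 7.35
tool_pos: [572.8, 101.0, 51.4]
tcp_rot: [180.0, 0.0, 95.4]
ft_force: [-0.7, -0.2, -0.2]
finger_gap: -0.5
grip_force: 0.1
```

```bash
cat >> h.py <<'E'
def rep(p=[539.5,125.6,np.radians(95.4)]):
    s=sense(); print(s['time'],s['tool_pos'].round(1),s['ft_force'].round(1))
    w=s['tool_pos'][:2]-p[:2]; c,sn=np.cos(p[2]),np.sin(p[2]); print('tcp jig',c*w[0]+sn*w[1],-sn*w[0]+c*w[1])
    for n in('side','top'):
        r=yel(n,p); print(n,r[1:])
E
python3 -c "
from h import *
rep()"
```

```text
7.35 [572.8 101.   51.4] [-0.7 -0.2 -0.2]
tcp jig -27.61214523171595 -30.88216665818605
side (143, array([1.6, 0.2]), np.float64(164.67928628969943), array([ 5.1, 22.9]))
top (69, array([ 9.6, -4. ]), np.float64(167.98437999803522), array([ 4.8, 23.7]))
```

>>> {"method": "step_arm", "body": {"targets": [{"dp":[0.005,0,0],"angular":[0,0,0],"fingers":1},{"dp":[0.01,0,0],"angular":[0,0,0],"fingers":1},{"dp":[0.015,0,0],"angular":[0,0,0],"fingers":1},{"dp":[0.02,0,0],"angular":[0,0,0],"fingers":1},{"dp":[0.025,0,0],"angular":[0,0,0],"fingers":1},{"dp":[0.03,0,0],"angular":[0,0,0],"fingers":1},{"dp":[0.03,0,0],"angular":[0,0,0],"fingers":1},{"dp":[0.03,0,0],"angular":[0,0,0],"fingers":1}]}}

```text
time: 8.45
tool_pos: [571.9, 107.0, 51.2]
tcp_rot: [-180.0, -0.0, 95.4]
ft_force: [1.2, -0.6, -0.1]
finger_gap: 0.0
grip_force: 0.5
```

```bash
python3 -c "
from h import *
rep()"
```

```text
8.45 [571.9 107.   51.2] [ 1.2 -0.6 -0.1]
tcp jig -21.569334907723114 -30.484901904815818
side (116, array([ 4.5, -1. ]), np.float64(177.16098488345932), array([ 4.3, 22.3]))
top (60, array([10.2, -1.8]), np.float64(1.0660772017431839), array([ 4.9, 19.1]))
```

>>> {"method": "step_arm", "body": {"targets": [{"dp":[-0.05,0,0],"angular":[0,0,0],"fingers":1},{"dp":[-0.08,0,-0.1],"angular":[0,0,0],"fingers":1},{"dp":[-0.12,0,-0.3],"angular":[0,0,0],"fingers":1},{"dp":[-0.3,-0.05,-0.4],"angular":[0,0,0],"fingers":1},{"dp":[-0.5,-0.1,-0.4],"angular":[0,0,0],"fingers":1},{"dp":[-0.75,-0.15,-0.4],"angular":[0,0,0],"fingers":1},{"dp":[-1,-0.15,-0.4],"angular":[0,0,0],"fingers":1},{"dp":[-1,-0.15,-0.4],"angular":[0,0,0],"fingers":1}]}}

```text
time: 9.55
tool_pos: [561.5, -99.0, 133.2]
tcp_rot: [179.9, 0.1, 95.1]
ft_force: [0.4, 0.5, -0.6]
finger_gap: -0.3
grip_force: 0.0
```

Run:
```python
from h import *
rep()
p=[539.5,125.6,np.radians(95.4)]
print(mv(p,(-250,0,55)))
for n in('side','top'):
    cv2.imwrite(f'pics/{n}3.png',snapshot(n))
    print(n,[(r['at'],round(r['conf'],2),atz(n,r['at'],58).round(1)) for l in('tab','post') for r in pinpoint(n,l)[:1]],proj(n,jp(p,(-212,0,58))))
a=cv2.imread('pics/side3.png')[150:280,280:410];b=cv2.imread('pics/top3.png')[150:240,270:420]
cv2.imwrite('pics/s3.png',np.hstack([cv2.resize(a,(400,400),interpolation=2),cv2.copyMakeBorder(cv2.resize(b,(400,240),interpolation=2),0,160,0,0,cv2.BORDER_CONSTANT)]))
```

```text
9.55 [561.5 -99.  133.2] [ 0.4  0.5 -0.6]
tcp jig -225.68450703132274 -0.7587925265470616
side (125, array([ 4.5, -0.8]), np.float64(176.7875163444847), array([ 4.1, 21.2]))
top (177, array([ 1.2, -1.6]), np.float64(178.51823554015004), array([ 4.9, 25. ]))
(array([ 563. , -123.3,   55. ]), array([-0.138, -0.004,  0.387]), array([ 0.0003, -0.    , -0.0006]))
side [([367.8, 272.9], 0.94, array([558.4, -92.2,  58. ])), ([341.5, 201.0], 0.78, array([567.1, 122.8,  58. ]))] [367.23581281 270.09606699]
top [([404.1, 185.0], 0.48, array([554.1, -87. ,  58. ])), ([325.6, 178.4], 0.58, array([577.1, 129. ,  58. ]))] [403.4445674  183.09662139]
```

View pics/s3.png

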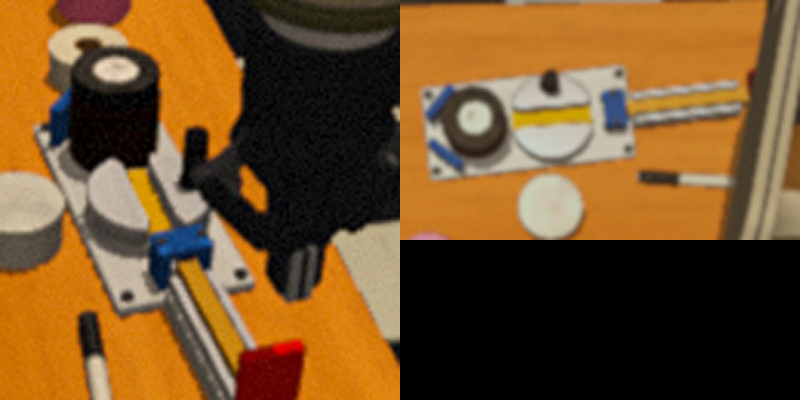

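Both views show the slot nearly in line. In the top crop it runs from (515,113) to (592,120), while the bar slopes slightly the other way, so I'll check the angle against model projections before pushing.

Run:
```python
from h import *
p=[539.5,125.6,np.radians(95.4)]
for th in(165,170,175,180,185):
    t=np.radians(th); q=lambda r,z:(-r*np.sin(t),r*np.cos(t),z)
    print(th,[proj(n,jp(p,q(33,z))).round(1).tolist() for n in('side','top') for z in(80,40)])
im=cv2.imread('pics/top3.png'); k=8; o=(300,165)
c=cv2.resize(im[165:225,300:380],None,fx=k,fy=k,interpolation=cv2.INTER_CUBIC)
def line(a,b,col):
    A,B=[tuple(int(v) for v in ((proj('top',jp(p,x))-o+.5)*k)) for x in(a,b)]; cv2.line(c,A,B,col,1)
t=np.radians(180)
for s in(-10,10):
    for th,col in((180,(0,0,255)),(172,(255,0,0))):
        t=np.radians(th); u=np.array([np.cos(t),np.sin(t)]); v=np.array([-u[1],u[0]])
        a=s*v-45*u; b=s*v+45*u; line((*a,36),(*b,36),col)
for a in range(0,360,10):
    A=[(45*np.cos(np.radians(x)),45*np.sin(np.radians(x)),36) for x in(a,a+10)]; line(*A,(0,160,0))
line((-200,7,34),(-78,7,34),(0,0,255)); line((-200,-7,34),(-78,-7,34),(0,0,255))
cv2.imwrite('pics/ov.png',c)
```

```text
165 [[344.7, 193.2], [343.5, 208.1], [329.1, 178.8], [328.7, 181.3]]
170 [[344.5, 192.4], [343.3, 207.3], [328.0, 178.7], [327.7, 181.2]]
175 [[344.2, 191.7], [343.0, 206.5], [327.0, 178.6], [326.7, 181.2]]
180 [[343.7, 190.9], [342.6, 205.7], [325.9, 178.7], [325.6, 181.2]]
185 [[343.2, 190.2], [342.1, 205.0], [324.9, 178.9], [324.6, 181.4]]
```

View pics/ov.png

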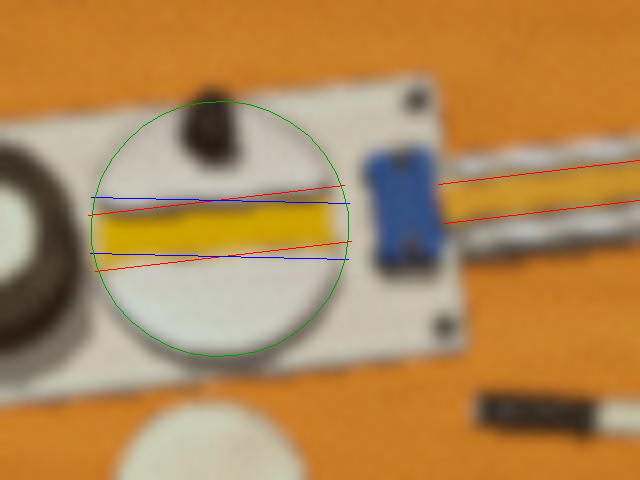

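The yellow slot edges slope about 2° from true in the overlay (slot near 178°), well inside 0.1 rad. I'll go down behind the tab.

>>> {"method": "step_arm", "body": {"targets": [{"dp":[-0.06,0,0],"angular":[0,0,0],"fingers":1},{"dp":[-0.12,0,0],"angular":[0,0,0],"fingers":1},{"dp":[-0.14,0,0.06],"angular":[0,0,0],"fingers":1},{"dp":[-0.14,0,0.16],"angular":[0,0,0],"fingers":1},{"dp":[-0.14,0,0.26],"angular":[0,0,0],"fingers":1},{"dp":[-0.14,0,0.36],"angular":[0,0,0],"fingers":1},{"dp":[-0.14,0,0.39],"angular":[0,0,0],"fingers":1},{"dp":[-0.14,0,0.39],"angular":[0,0,0],"fingers":1}]}}

```text
time: 10.95
tool_pos: [563.4, -122.8, 52.6]
tcp_rot: [-179.9, -0.0, 95.4]
ft_force: [0.0, 0.1, 0.8]
finger_gap: 0.3
grip_force: 0.0
```

>>> {"method": "step_arm", "body": {"targets": [{"dp":[0.05,0,0],"angular":[0,0,0],"fingers":1},{"dp":[0.1,0,0],"angular":[0,0,0],"fingers":1},{"dp":[0.14,0,0],"angular":[0,0,0],"fingers":1},{"dp":[0.18,0,0],"angular":[0,0,0],"fingers":1},{"dp":[0.22,0,0],"angular":[0,0,0],"fingers":1},{"dp":[0.26,0,0],"angular":[0,0,0],"fingers":1},{"dp":[0.3,0,0],"angular":[0,0,0],"fingers":1},{"dp":[0.33,0,0],"angular":[0,0,0],"fingers":1}]}}

```text
time: 11.95
tool_pos: [557.5, -56.7, 53.3]
tcp_rot: [-180.0, -0.0, 95.4]
ft_force: [-0.1, -1.5, 0.7]
finger_gap: -0.1
grip_force: 0.8
```

Run:
```python
from h import *
rep(); p=[539.5,125.6,np.radians(95.4)]; print(mv(p,(-106,0,55)))
```

```text
11.95 [557.5 -56.7  53.3] [-0.1 -1.5  0.7]
tcp jig -183.22929763770227 -0.712484479844278
side (98, array([10.8, -0.8]), np.float64(175.73360554957958), array([ 3.8, 17.9]))
top (158, array([ 4.7, -1.6]), np.float64(177.8665381676441), array([ 4.9, 23.2]))
(array([549.5,  20.1,  55. ]), array([ 0.384, -0.002, -0.009]), array([-0.0002, -0.0002,  0.0001]))
```

>>> {"method": "step_arm", "body": {"targets": [{"dp":[0.05,0,0],"angular":[0,0,0],"fingers":1},{"dp":[0.1,0,0],"angular":[0,0,0],"fingers":1},{"dp":[0.15,0,0],"angular":[0,0,0],"fingers":1},{"dp":[0.2,0,0],"angular":[0,0,0],"fingers":1},{"dp":[0.24,0,0],"angular":[0,0,0],"fingers":1},{"dp":[0.28,0,0],"angular":[0,0,0],"fingers":1},{"dp":[0.31,0,0],"angular":[0,0,0],"fingers":1},{"dp":[0.33,0,0],"angular":[0,0,0],"fingers":1}]}}

```text
time: 13.05
tool_pos: [551.3, 8.8, 53.3]
tcp_rot: [180.0, 0.0, 95.4]
ft_force: [-0.3, -1.5, 0.1]
finger_gap: 0.3
grip_force: 0.8
```

>>> {"method": "step_arm", "body": {"targets": [{"dp":[0.01,0,0],"angular":[0,0,0],"fingers":1},{"dp":[0.02,0,0],"angular":[0,0,0],"fingers":1},{"dp":[0.03,0,0],"angular":[0,0,0],"fingers":1},{"dp":[0.035,0,0],"angular":[0,0,0],"fingers":1},{"dp":[0.04,0,0],"angular":[0,0,0],"fingers":1},{"dp":[0.045,0,0],"angular":[0,0,0],"fingers":1},{"dp":[0.05,0,0],"angular":[0,0,0],"fingers":1},{"dp":[0.05,0,0],"angular":[0,0,0],"fingers":1}]}}

```text
time: 14.05
tool_pos: [550.4, 18.5, 53.3]
tcp_rot: [-180.0, -0.0, 95.4]
ft_force: [-0.4, -2.0, -0.4]
finger_gap: -0.1
grip_force: 1.0
```

Run:
```python
from h import *
rep(); p=[539.5,125.6,np.radians(95.4)]; print(mv(p,(-106,0,55)))
```

```text
14.05 [550.4  18.5  53.3] [-0.4 -2.  -0.4]
tcp jig -107.6827154344827 -0.7295572992872881
side (3, array([-26.5,   7. ]), np.float64(134.50858850222352), array([0.9, 4.5]))
top (113, array([-0.8, -1.6]), np.float64(177.74479312776035), array([ 4.1, 25.1]))
(array([549.5,  20.1,  55. ]), array([ 0.009, -0.004, -0.009]), array([-0., -0., -0.]))
```

>>> {"method": "step_arm", "body": {"targets": [{"dp":[0.005,0,0],"angular":[0,0,0],"fingers":1},{"dp":[0.01,0,0],"angular":[0,0,0],"fingers":1},{"dp":[0.014,0,0],"angular":[0,0,0],"fingers":1},{"dp":[0.018,0,0],"angular":[0,0,0],"fingers":1},{"dp":[0.022,0,0],"angular":[0,0,0],"fingers":1},{"dp":[0.025,0,0],"angular":[0,0,0],"fingers":1},{"dp":[0.025,0,0],"angular":[0,0,0],"fingers":1},{"dp":[0.025,0,0],"angular":[0,0,0],"fingers":1}]}}

```text
time: 15.15
tool_pos: [550.2, 19.9, 53.4]
tcp_rot: [180.0, 0.3, 95.3]
ft_force: [0.4, -20.2, -2.1]
finger_gap: -0.0
grip_force: 9.5
```

It hit hard at jig x ≈ -106, which is the computed home position. I'll back off and check.

>>> {"method": "step_arm", "body": {"targets": [{"dp":[-0.05,0,0],"angular":[0,0,0],"fingers":1},{"dp":[-0.15,0,0],"angular":[0,0,0],"fingers":1},{"dp":[-0.25,0,-0.1],"angular":[0,0,0],"fingers":1},{"dp":[-0.35,0,-0.3],"angular":[0,0,0],"fingers":1},{"dp":[-0.45,0,-0.5],"angular":[0,0,0],"fingers":1},{"dp":[-0.6,0.2,-0.5],"angular":[0,0,0],"fingers":1},{"dp":[-0.8,0.2,-0.5],"angular":[0,0,0],"fingers":1},{"dp":[-0.9,0.2,-0.5],"angular":[0,0,0],"fingers":1}]}}

```text
time: 16.15
tool_pos: [606.8, -154.4, 153.2]
tcp_rot: [180.0, -0.0, 95.3]
ft_force: [-0.1, -0.2, -0.3]
finger_gap: -0.0
grip_force: 0.0
```

Run:
```python
from h import *
p=[539.5,125.6,np.radians(95.4)]
a=snapshot('side');b=snapshot('top'); print(sense()['time'],sense()['ft_force'])
for n in('side','top'):
    print(n,{l:(r['at'],round(r['conf'],2),proj(n,q).round(1)) for l,q in(('tab',jp(p,(-90,0,58))),('jar',jp(p,(87,0,10)))) for r in sorted(pinpoint(n,l),key=lambda r:np.hypot(*(np.array(r['at'])-proj(n,q))))[:1]})
a=a[150:280,270:400];b=b[150:240,260:410]
cv2.imwrite('pics/s4.png',np.hstack([cv2.resize(a,(400,400),interpolation=2),cv2.copyMakeBorder(cv2.resize(b,(400,240),interpolation=2),0,160,0,0,cv2.BORDER_CONSTANT)]))
```

```text
16.25 [ 0.95964113 -0.09337945  0.48604243]
side {'tab': ([329.1, 223.6], 0.21, array([343.4, 227.6])), 'jar': ([317.4, 197.7], 0.81, array([316.1, 196.6]))}
top {'tab': ([361.4, 188.3], 0.59, array([359.7, 188.1])), 'jar': ([291.6, 202.2], 0.84, array([296.3, 197.9]))}
```

View pics/s4.png

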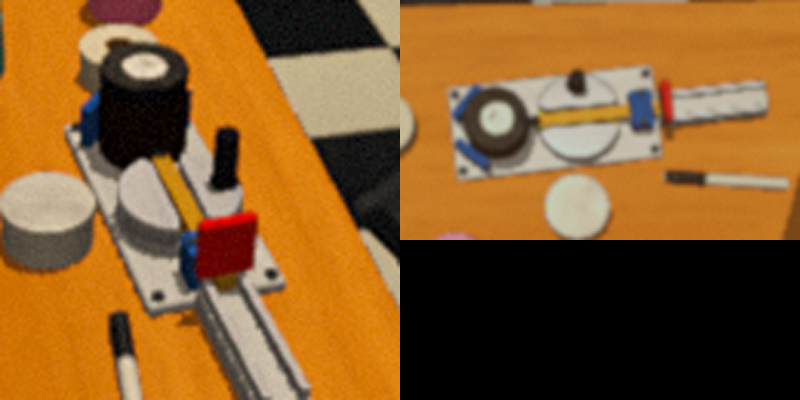

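The bar runs through the disc with its nose at the jar, side crop (160,158). The tab is close behind the bridge, top crop (667,103), and the jar sits against both blue walls. The tin and marker look unmoved. I'll check the lid position in numbers and then hand in.

Run:
```python
from h import *
p=[539.5,125.6,np.radians(95.4)]
for x in(80,84,87): print(x,proj('top',jp(p,(x,0,88))).round(1),proj('side',jp(p,(x,0,88))).round(1))
for t in(-95,-90): print(t,proj('top',jp(p,(t,0,80))).round(1),proj('side',jp(p,(t,0,58))).round(1))
for n in('top','side'):
    h=cv2.cvtColor(snapshot(n),cv2.COLOR_BGR2HSV); m=cv2.inRange(h,(0,170,70),(5,255,255))|cv2.inRange(h,(172,170,70),(180,255,255))
    m[:, :335]=0; m[:,380:]=0; m[:165]=0; m[250:]=0
    ys,xs=np.nonzero(m); print(n,'red',xs.mean(),ys.mean(),len(xs))
    i=snapshot(n)[150:210,280:330]; w=cv2.inRange(cv2.cvtColor(i,cv2.COLOR_BGR2GRAY),150,255)
    q=proj(n,jp(p,(87,0,88)))-[280,150]; ys,xs=np.nonzero(w); k=np.hypot(xs-q[0],ys-q[1])<9; print(n,'lid spot',xs[k].mean()+280,ys[k].mean()+150,k.sum())
```

```text
80 [297.8 193.6] [317.8 170.5]
84 [296.3 193.8] [317.3 169.6]
87 [295.2 193.9] [316.9 168.9]
-95 [362.2 186.7] [344.3 229.2]
-90 [360.3 186.9] [343.4 227.6]
top red 359.5581395348837 188.11627906976744 43
top lid spot 295.94444444444446 193.9074074074074 108
side red 343.1826625386997 228.92879256965944 323
side lid spot 316.77272727272725 168.8272727272727 110
```

The tab matches jig x -90 and the lid matches the seated position, both within about 1 px.

```bash
python3 -c "
from bench import hand_in; print(hand_in())"
```

```text
the job is handed in; nothing more can be done
None
```

I handed the job in at about 16.5 s: the post was pushed round to within about 2° of true, and the bar was pushed home through the slot (20 N against its stop), with the jar measuring as seated in the cradle. The first push on the post slid partly off it with about 36 N at the wrist, so I backed off and re-centred; the bystanders look unmoved in the last picture.

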